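Hold the angle gauge on the setting stud at its mark

TASK

Turn the bar knob of the grey height rest clockwise until its nose lines up with the black index line, which raises the domed stud to working height, and let go of the knob. Then lift the pendulum angle gauge by its wooden handle, set the middle of its sole on the stud, pressing the stud about half of its 12 mm spring travel down, and rock the gauge sideways there until its swinging pointer settles on the brass rider mark. Finish while still holding the gauge so, with the knob still on its line, and do not shift the other things on the bench.

Things in the scene. Friction and masses are not known exactly. Their poses are not given: they have to be found in the camera images.
- rest: Grey height rest fixed to the bench, 90 x 210 mm, 30 mm high; origin at the centre of its underside, z up, y along its length. Knob axis at y = -60 mm, stud axis at y = +60 mm (x = 0). Round the stud a dark collar, radius 18 mm, to 42 mm high. Round the knob an aluminium dial, radius 37 mm, with one bold black index line on its +x side (three thin ticks are only graduations).
- knob (a joint): Angle of the bar knob, rad, growing clockwise seen from above: 0 lower stop, 1.30 nose on the index line (pointing along the rest's +x), 1.8 upper stop. The nose points (1.30 - value) counter-clockwise from the rest's +x. Stays where left (about 0.15 N m of friction). Each rad raises the stud 12 mm.
- knob_grip (a point): Point on the knob's axis to grip, 51 mm above the bench. The black knob is an upright bar 46 mm long, 12 thick, its top 64 mm above the bench, on a disc 48 mm across (top 38 mm above the bench); a nose sticks 9 mm out of one end. This frame's x points along the bar to the nose, z up.
- knob_nose (a point): Tip of the nose, 32 mm from the knob's axis along the bar.
- stud_tip (a point): Top of the steel stud, a dome of 14 mm radius (sphere centre 14 mm straight below this point). 47 mm above the bench with the knob at 0, 62.6 mm with the knob at 1.30 and the stud not pressed.
- stud (a joint): How far the sprung stud is pressed down from its unpressed height, m: 0 free, 0.012 at its stop. The spring pushes up with 1.8 N at first and 0.6 N more for each mm, 9 N at the stop.
- gauge: Pendulum angle gauge, about 0.38 kg, loose, standing on its flat sole; origin at the sole's centre, z up, x normal to its face (pointer side is +x), y along its width. Foot 50 x 90 mm, 12 high; white plate 6 thick, 110 wide, to 145 high; wooden handle 20 x 42 mm (x, y), from 145 to 197 high, pinched across its 20 mm from above. Pointer's pivot is 130 mm up, 9 to 13 mm before the plate's middle.
- gauge_handle (a point): Point to grip the handle: on its centre line, 175 mm above the sole.
- pointer (a joint): Angle of the swinging pointer relative to the gauge, rad, 0 when along the gauge's -z, growing towards the gauge's +y. A lightly damped pendulum: it always settles pointing straight down after about 2 s, so it reads r when the handle leans towards the gauge's +y by r.
- rider (a joint): Angle of the brass rider mark on the gauge's scale, rad, same zero and sense as the pointer; between 0.12 and 0.36, differs each time and stays as it is.
- pointer_tip (a point): Tip of the pointer, 95 mm from its pivot.
- rider_mark (a point): Point that the pointer tip must meet: 95 mm from the pivot, at the rider's angle, in the plane of the pointer.
- bottle: Bystander: clear bottle with white cap, 56 mm across, 150 mm high; origin at the bottom.
- tape: Bystander: cardboard core ring lying flat, 90 mm across, 24 mm high; origin at the bottom.
- cards: Bystander: banded stack of cards, 75 x 110 x 12 mm; origin at the bottom.
- stapler: Bystander: stapler, 130 x 34 mm, about 55 mm high; origin at the bottom.
- folder: Bystander: white folding bone, 150 x 22 x 5 mm; origin at the bottom.
- pencup: Bystander: grey pen cup, 72 mm across, 90 mm high with pens to 145 mm; origin at the bottom.
- weight: Bystander: steel paper weight, 50 x 50 x 32 mm; origin at the bottom.

How it is judged:
On the way, in this order (a step that is already met when the one before it is completed fails the run):
1. the knob's nose is on the index line and the knob has been let go (value of joint knob between 1.22 and 1.38 rad and contact force between the fingers and knob below 0.2 N), for 0.2 s.
2. the gauge is held in the fingers, clear of the bench (height (world z) of gauge above 0.025 m and contact force between the fingers and gauge above 2 N), for 0.2 s.
At the end, for the whole second after the job is handed in: For the last second: knob within 0.10 rad of its index; gauge gripped and at rest, sole centre within 14 mm sideways of the stud's tip, face within 0.12 rad of upright; stud touching it and pressed 2 to 10 mm; pointer tip still and within 6 mm of the rider mark (value of joint knob between 1.2 and 1.4 rad and contact force between the fingers and gauge above 2 N and contact force between gauge and stud above 0.5 N and value of joint stud between 0.002 and 0.01 m and horizontal distance between gauge and stud_tip below 0.014 m and height (world z) of gauge above 0.045 m and angle between gauge's own x axis and vertical between 1.45 and 1.69 rad and distance between pointer_tip and rider_mark below 0.006 m and velocity of joint pointer between -0.3 and 0.3 rad/s and linear speed of gauge below 0.02 m/s); the arm keeps its last pose, push and grip.
It fails at once if another thing on the bench was shifted by more than 30 mm (distance of any of bottle, tape, cards, stapler, folder, pencup, weight from where it was at the start of the episode above 0.03 m).
It also fails if it takes over 61 s, if anything falls off the work surface, if the arm or the gripper's body presses on something with over 40 N, if the wrist force passes 120 N, or if a joint passes its speed limit or range.

ROBOT

A 6-joint arm with a two-finger parallel gripper is mounted at the origin on the work surface. World frame = base frame: x ahead of the robot, y to its left, z up, the work surface at z = 0. Lengths are in m, angles in rad, forces in N, time in s.
With the tool pointing down it reaches from about 0.2 to 0.875 m from the base axis. Payload 3.4 kg.
Tool frame: the origin (TCP) lies midway between the tips of the shut fingers; the grasp point (between the pads) lies 19 mm behind it; z points along the fingers, y is the line along which they close (so a half turn about z gives the same grasp; the last joint's range is limited). The gripper opens to 94 mm and grips with 3 to 60 N. Pads are 16 mm wide; open, the fingers measure 119 mm over their backs; the gripper's body (75 mm by 177 mm) begins 78 mm behind the grasp point.
Start: joints at [-1.405, 0.276, 1.505, -0, 1.361, -0.121], TCP at [0.163, -0.552, 0.205] pointing down, gripper open.
Joint ranges: [-2.89, 2.89], [-0.75, 2.08], [0.22, 2.7], [-1.18, 4.32], [0.11, 2.71], [-2.7, 2.7]. Speed limits (rad/s): [2.57, 2.57, 3.14, 3.14, 3.14, 3.14].

INTERFACE

Orientations are given as a unit quaternion [w, x, y, z].
In Python, from workcell import state, vision, arm, boxes_of, mark_of gives the robot as it stands.
- The arm moves only by the tool servo_tool, never from a script. Its argument "rows" is a list of rows, each an object of numbers: "hand": the opening in per cent of the stroke, from 0 (shut) to 100 (fully open); "x", "y", "z": the shift along the world's x, y, z in mm; "roll": the turn about the world's z in rad. In form: [{"hand": .., "x": .., "y": .., "z": .., "roll": ..}, ...]. A call has 1 to 8 rows; each row shifts and turns the commanded pose from where the row before left it; what a row does not reach is not made up. A row lasts 1/12 s, in which the tool goes at most 41.7 mm and 7.16 degrees, less where a joint would pass 70% of its speed; a pose out of reach is approached as far as the arm can. A call with a gripper value outside its range is refused whole. The fingers move at their own pace and stop on an object; the grip force is fixed at half the most. Time passes only in rows, so rows that do not move let the fingers close. It gives the time, the measured TCP pose, the force, the opening and the grip force at its end, in the units of the state.
- state(): the state, without advancing time (a new reading comes with each control period).
- vision.snapshot(name): name is "scene" or "top" or "wrist"; returns (picture, depth): 384x512x3 uint8, blue, green, red; 384x512 float32, m along the optical axis (not along the pixel's ray), 0 where there is no reading.
- vision.calibration(name): a dict with "fovy" (degrees; the focal length in pixels is half the picture's height over the tangent of half this angle, whatever the lens; pixels are square), "cx", "cy" (the principal point, pixels), "eye" and "rotation" of the camera in the world; the wrist camera has in their place "mount" (4x4, takes a point from camera to tool coordinates, whose origin is the TCP and whose axes are the flange's). Camera axes: x right, y up, looking along -z (the intrinsics and any distortion apply to the point x, -y, -z); pixel columns grow to the right and rows downward; lengths in m; the calibration is good to about 2 mm. A picture is of the moment at which its call begins: read the wrist's pose just before it. calibration takes no time and is no camera call.
- arm.job_done(): hands the job in; it is judged then, once.
Trained networks look in the newest picture that a camera, given by its name, has taken for a name from the list of things; names that differ only in an ending like _2 or _b are one class to them, and where a whole thing is asked for, a point or a joint stands for the part that bears it (a point fixed in the world has none). Each returns a list of dicts, best first, with "confidence" (0 to 1); they miss things now and then, are a little off and sometimes report something else, mostly with a low value. They report only what shows in the picture. A call takes as long as a camera call.
- boxes_of(label, camera): "point" ([x, y, z] in m, in world coordinates, good to about 4 mm: the middle of the surface that is visible of it).
- mark_of(label, camera): "point" ([x, y, z] in m, in world coordinates, good to about 4 mm: a listed point, or the origin of a listed thing).
The state is a dict: "clock": time; "joints": joint angles; "joint_vel": joint speeds; "joint_torque": joint torques, N m; "tcp_pos": TCP position; "orientation": TCP orientation; "ft_force": force on the tool from outside, world axes, zero at the start; "wrist_torque": the same for the moment, N m; "gripper_width": finger opening in m; "grip_force": force on a finger pad.
Only numpy, scipy, OpenCV 4.12 (cv2) and the standard library are available. Lean on these libraries where they do the work, as an engineer would, in place of code of your own. Each camera call takes 0.05 s, during which the arm holds its last target. There are 200 camera calls.

## Working session

There is one attempt and no reset: what is moved stays moved. The work goes in short steps, Python scripts to look and compute and a tool call to move; the robot and the scene stay as the last step left them, time stands still between calls to the robot, and variables do not carry over. Pictures are saved under pics/ and viewed, at most 10 in all, crops included, and the job is handed in when it is done.

Besides the shell and the picture viewer there is one more tool, called after "Call:" in YAML: its name, and indented under it one key for each argument. servo_tool: Moves the arm, as the interface text tells. Its arguments: {"type":"object","properties":{"rows":{"type":"array","items":{"type":"object","properties":{"hand":{"type":"number"},"x":{"type":"number"},"y":{"type":"number"},"z":{"type":"number"},"roll":{"type":"number"}}}}},"required":["rows"]}

```bash
mkdir -p pics
cat > h.py <<'E'
import numpy as np, cv2
from workcell import state, vision, arm, boxes_of, mark_of
def snap(n,f=None):
    p,d=vision.snapshot(n)
    if f: cv2.imwrite('pics/'+f,p)
    return p,d
def best(fn,l,c):
    r=fn(l,c)
    return [(np.round(q['point'],4).tolist(),round(q['confidence'],2)) for q in r[:2]]
E
python3 - <<'E'
from h import *
s=state();print(s)
for c in ['scene','top']:
    p,d=snap(c,c+'1.png'); print(c,vision.calibration(c))
    for l in ['rest','knob_grip','knob_nose','stud_tip','gauge','gauge_handle','pointer_tip','rider_mark']: print(l,best(mark_of,l,c))
a=cv2.imread('pics/scene1.png');b=cv2.imread('pics/top1.png')
E
```

```text
{'clock': 0.0, 'joints': array([-1.40500255e+00,  2.76593217e-01,  1.50612968e+00, -2.71078921e-05,
        1.36069101e+00, -1.21024101e-01]), 'joint_vel': array([-0.00082502,  0.0006319 , -0.00117703,  0.00201616, -0.00091196,
       -0.0003598 ]), 'joint_torque': array([-2.30909918e-04, -4.04596817e+01, -2.37230623e+01,  6.99394662e-02,
        3.42407799e-02, -1.38270912e-04]), 'tcp_pos': array([ 0.16254485, -0.5509509 ,  0.20460714]), 'orientation': array([-9.10099369e-04,  9.89733733e-01,  1.42920633e-01, -3.36324519e-05]), 'ft_force': array([0.28302805, 0.17007002, 0.40418692]), 'wrist_torque': array([ 0.01418735,  0.03128743, -0.03124305]), 'grip_force': 0.0, 'gripper_width': 0.09416990120472449}
scene {'fovy': 52.0915306580622, 'cx': 253.87832485490682, 'cy': 191.20034939256504, 'eye': array([ 0.96453824, -0.6870343 ,  0.87455722]), 'rotation': array([0.88284909, 0.373588  , 0.10240328, 0.26556178])}
rest [([0.5801, 0.1949, -0.0033], 0.87)]
knob_grip [([0.573, 0.1328, 0.0526], 0.73)]
knob_nose [([0.5906, 0.1564, 0.0558], 0.48), ([0.7301, 0.2144, 0.002], 0.4)]
stud_tip [([0.5921, 0.251, 0.0454], 0.54)]
gauge [([0.5458, -0.1809, 0.035], 0.69)]
gauge_handle [([0.5356, -0.1807, 0.1725], 0.68)]
pointer_tip [([0.548, -0.183, 0.0356], 0.53)]
rider_mark []
top {'fovy': 49.704811527883756, 'cx': 264.20794032590027, 'cy': 189.09580698880094, 'eye': array([ 0.41730862, -0.04985805,  1.34643258]), 'rotation': array([-0.70334964, -0.04465129,  0.03283669,  0.70867997])}
rest [([0.585, 0.1902, 0.001], 0.85), ([0.7352, -0.0642, -0.0011], 0.24)]
knob_grip [([0.572, 0.13, 0.0514], 0.65), ([0.6223, -0.4132, -0.0037], 0.61)]
knob_nose [([0.6214, -0.4106, -0.0003], 0.72), ([0.5898, 0.1563, 0.0504], 0.46)]
stud_tip [([0.5876, 0.2473, 0.0454], 0.41)]
gauge [([0.5347, -0.1792, 0.0024], 0.96)]
gauge_handle [([0.5375, -0.1797, 0.1743], 0.61)]
pointer_tip [([0.5377, -0.1804, 0.1745], 0.19)]
rider_mark []
```

View pics/scene1.png

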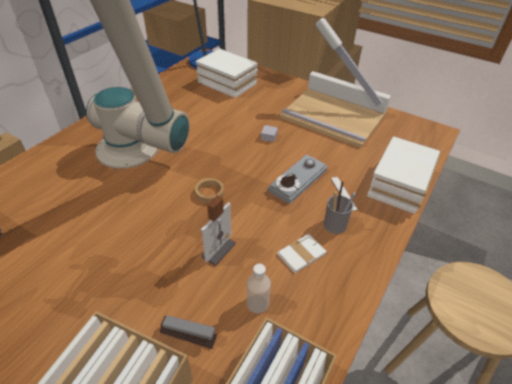

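View pics/top1.png

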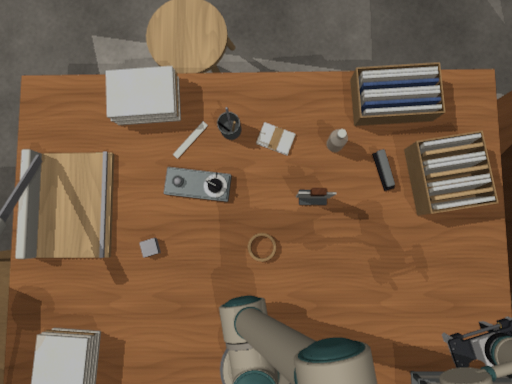

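```bash
cat >> h.py <<'E'
from scipy.spatial.transform import Rotation as R
def cloud(n,d,pose=None):
    c=vision.calibration(n); f=192/np.tan(np.radians(c['fovy'])/2)
    v,u=np.mgrid[:384,:512]
    P=np.stack([(u-c['cx'])/f*d,-(v-c['cy'])/f*d,-d],-1)
    if 'eye' in c:
        q=c['rotation']; return P@R.from_quat(np.r_[q[1:],q[0]]).as_matrix().T+c['eye']
    M=np.array(c['mount']); q=pose['orientation']
    return (P@M[:3,:3].T+M[:3,3])@R.from_quat(np.r_[q[1:],q[0]]).as_matrix().T+pose['tcp_pos']
def rect(P,lo,hi,c,r):
    m=(P[...,2]>lo)&(P[...,2]<hi)&(np.hypot(P[...,0]-c[0],P[...,1]-c[1])<r)
    q=P[m]; (x,y),(w,h),a=cv2.minAreaRect((q[:,:2]*1000).astype(np.float32))
    return len(q),np.round([x,y,w,h,a],1).tolist(),q
E
python3 - <<'E'
from h import *
print(vision.calibration('top').keys(), vision.calibration('wrist'))
ims=[]
for c in ['scene','top']:
    p,d=snap(c); P=cloud(c,d)
    print(c,'bench',np.median(P[...,2][(abs(P[...,0]-.4)<.05)&(abs(P[...,1]+.05)<.05)]))
    print('rest',rect(P,.024,.036,(.58,.19),.13)[:2])
    print('plate',rect(P,.06,.142,(.536,-.18),.075)[:2])
    print('handle',rect(P,.16,.21,(.536,-.18),.075)[:2])
    print('foot',rect(P,.007,.016,(.536,-.18),.075)[:2])
    print('knobtop',rect(P,.055,.072,(.573,.131),.05)[:2])
    print('studs',rect(P,.037,.06,(.59,.249),.03)[:2])
    big=lambda u,v,w,h:cv2.resize(p[v:v+h,u:u+w],(400,300),interpolation=cv2.INTER_CUBIC)
    ims.append(np.vstack([big(185,185,80,60),big(260,150,80,60)] if c=='scene' else [big(280,165,80,60),big(157,155,80,60)]))
cv2.imwrite('pics/m1.png',np.hstack(ims))
E
```

```text
dict_keys(['fovy', 'cx', 'cy', 'eye', 'rotation']) {'fovy': 64.14378062419055, 'cx': 262.20183801017447, 'cy': 190.2431072298547, 'mount': array([[-1.96824430e-03,  9.63995398e-01,  2.65911635e-01,
         7.82920832e-02],
       [ 9.99997693e-01,  2.12607871e-03, -3.05704307e-04,
        -4.00689374e-04],
       [-8.60046611e-04,  2.65910420e-01, -9.63997359e-01,
        -1.78527099e-01],
       [ 0.00000000e+00,  0.00000000e+00,  0.00000000e+00,
         1.00000000e+00]])}
scene bench 0.0012870347449323027
rest (804, [583.8, 188.8, 205.3, 84.8, 84.0])
plate (613, [543.6, -182.7, 111.9, 15.3, 87.0])
handle (264, [538.2, -184.2, 42.9, 21.3, 89.3])
foot (278, [548.4, -186.1, 101.8, 48.7, 72.6])
knobtop (62, [574.6, 128.9, 47.1, 14.0, 64.8])
studs (70, [589.6, 248.3, 32.9, 36.6, 26.1])
top bench 0.021190300211517243
rest (1228, [581.2, 186.8, 207.3, 88.1, 83.1])
plate (55, [535.4, -183.7, 109.6, 4.4, 88.9])
handle (129, [536.3, -182.9, 40.4, 19.3, 89.2])
foot (214, [534.7, -188.2, 118.8, 118.3, 53.0])
knobtop (57, [574.2, 129.4, 47.5, 11.5, 60.9])
studs (99, [589.5, 248.3, 35.2, 32.8, 87.0])
```

View pics/m1.png

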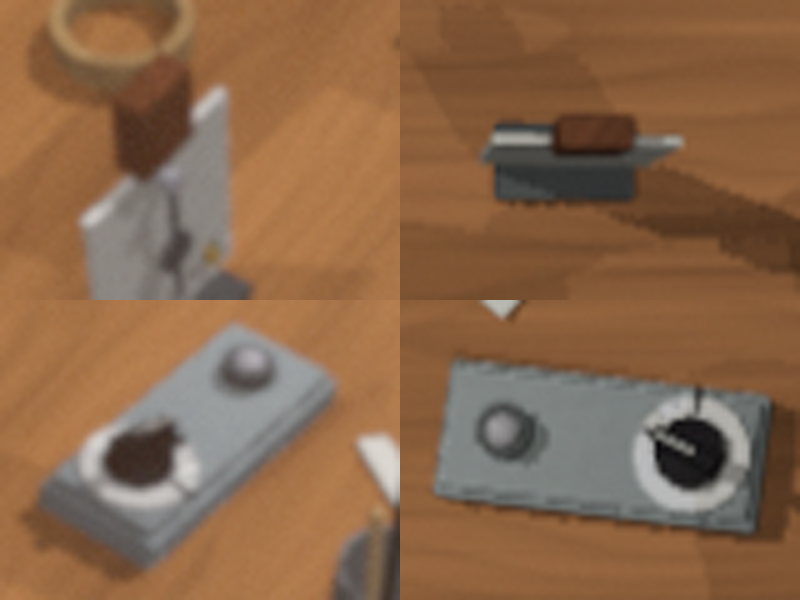

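Gauge faces +x with its rider on the +y side. Rest yaw is about -0.12 rad, and the knob bar points about 1.08 rad, so its value is about 0.1. I'm moving to the knob.

Call:
servo_tool:
  rows:
    - {"hand":45,"x":15,"y":25,"z":20,"roll":0.1}
    - {"hand":45,"x":20,"y":30,"z":20,"roll":0.1}
    - {"hand":45,"x":20,"y":33,"z":15,"roll":0.1}
    - {"hand":45,"x":20,"y":34,"z":0,"roll":0.1}
    - {"hand":45,"x":20,"y":34,"z":0,"roll":0.1}
    - {"hand":45,"x":20,"y":34,"z":0,"roll":0.1}
    - {"hand":45,"x":20,"y":34,"z":0,"roll":0.1}
    - {"hand":45,"x":20,"y":34,"z":0,"roll":0.1}

```text
clock: 1.67
tcp_pos: [0.3182, -0.2918, 0.2608]
orientation: [0.0, 0.855, 0.519, 0.0]
ft_force: [0.3, -0.2, 0.4]
gripper_width: 0.0446
grip_force: 0.0
```

Call:
servo_tool:
  rows:
    - {"hand":45,"x":21,"y":35}
    - {"hand":45,"x":21,"y":35}
    - {"hand":45,"x":21,"y":35}
    - {"hand":45,"x":21,"y":35}
    - {"hand":45,"x":21,"y":35}
    - {"hand":45,"x":21,"y":35}
    - {"hand":45,"x":21,"y":35}
    - {"hand":45,"x":21,"y":35}

```text
validation failed for argument at $.ro...
```

Call:
servo_tool:
  rows:
    - {"hand":45,"x":21,"y":34,"z":0,"roll":0}
    - {"hand":45,"x":21,"y":35,"z":0,"roll":0}
    - {"hand":45,"x":21,"y":35,"z":0,"roll":0}
    - {"hand":45,"x":21,"y":35,"z":0,"roll":0}
    - {"hand":45,"x":21,"y":35,"z":0,"roll":0}
    - {"hand":45,"x":21,"y":35,"z":0,"roll":0}
    - {"hand":45,"x":21,"y":35,"z":0,"roll":0}
    - {"hand":45,"x":21,"y":35,"z":0,"roll":0}

```text
clock: 2.33
tcp_pos: [0.4863, -0.0125, 0.2608]
orientation: [0.0, 0.856, 0.517, 0.0]
ft_force: [0.9, -0.6, 1.2]
gripper_width: 0.042
grip_force: 0.0
```

Call:
servo_tool:
  rows:
    - {"hand":45,"x":22,"y":36,"z":-15,"roll":0}
    - {"hand":45,"x":22,"y":36,"z":-15,"roll":0}
    - {"hand":45,"x":22,"y":36,"z":-20,"roll":0}
    - {"hand":45,"x":22,"y":35,"z":-20,"roll":0}
    - {"hand":45,"x":0,"y":0,"z":-20,"roll":0}
    - {"hand":45,"x":0,"y":0,"z":-10,"roll":0}
    - {"hand":45,"x":0,"y":0,"z":0,"roll":0}

```text
clock: 2.92
tcp_pos: [0.564, 0.1162, 0.1638]
orientation: [-0.001, 0.856, 0.517, -0.003]
ft_force: [-0.6, 0.8, -0.4]
gripper_width: 0.0424
grip_force: 0.0
```

Run:
```python
from h import *
s=state();q=s['orientation'];print(s['tcp_pos'],2*np.arctan2(q[2],q[1]))
p,d=snap('wrist','w1.png');P=cloud('wrist',d,s)
for l in ['knob_grip','knob_nose','stud_tip','rest']: print(l,best(mark_of,l,'wrist'))
print('knobtop',rect(P,.055,.072,(.573,.131),.05)[:2])
print('rest',rect(P,.024,.036,(.58,.19),.13)[:2])
```

```text
[0.56403708 0.116241   0.16376739] 1.0876714807656023
knob_grip [([0.5744, 0.1306, 0.0535], 0.86)]
knob_nose [([0.5889, 0.1584, 0.0532], 0.91), ([0.5815, 0.1937, 0.0042], 0.2)]
stud_tip [([0.5875, 0.2501, 0.0495], 0.79), ([0.5781, 0.1922, 0.0022], 0.28)]
rest [([0.5806, 0.1903, 0.0017], 0.61)]
knobtop (614, [576.5, 130.4, 46.3, 11.3, 62.2])
rest (13148, [586.0, 189.8, 200.0, 83.2, 82.9])
```

View pics/w1.png

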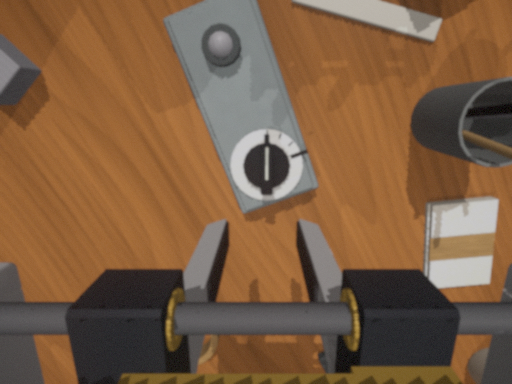

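The wrist view shows the nose at (267,137) pointing up in the image, the bold index line at (300,154), and the knob centre at (267,165). The tool yaw already matches the bar. Next I descend and grip.

Call:
servo_tool:
  rows:
    - {"hand":45,"x":6,"y":7,"z":-20,"roll":0}
    - {"hand":45,"x":5,"y":7,"z":-25,"roll":0}
    - {"hand":45,"x":0,"y":0,"z":-25,"roll":0}
    - {"hand":45,"x":0,"y":0,"z":-25,"roll":0}
    - {"hand":45,"x":0,"y":0,"z":-20,"roll":0}
    - {"hand":45,"x":0,"y":0,"z":-6,"roll":0}
    - {"hand":30,"x":0,"y":0,"z":0,"roll":0}
    - {"hand":0,"x":0,"y":0,"z":0,"roll":0}

```text
clock: 3.83
tcp_pos: [0.5782, 0.13, 0.0469]
orientation: [0.0, 0.856, 0.517, 0.001]
ft_force: [-0.0, -0.5, 0.1]
gripper_width: 0.0327
grip_force: 0.0
```

Call:
servo_tool:
  rows:
    - {"hand":0,"x":0,"y":0,"z":0,"roll":0}
    - {"hand":0,"x":0,"y":0,"z":0,"roll":0}
    - {"hand":0,"x":0,"y":0,"z":0,"roll":0}
    - {"hand":0,"x":0,"y":0,"z":0,"roll":0}

```text
clock: 4.17
tcp_pos: [0.5759, 0.1314, 0.0469]
orientation: [-0.001, 0.856, 0.517, -0.0]
ft_force: [-4.5, 3.0, 6.2]
gripper_width: 0.0116
grip_force: 30.0
```

Call:
servo_tool:
  rows:
    - {"hand":0,"x":0,"y":0,"z":0,"roll":-0.12}
    - {"hand":0,"x":0,"y":0,"z":0,"roll":-0.12}
    - {"hand":0,"x":0,"y":0,"z":0,"roll":-0.12}
    - {"hand":0,"x":0,"y":0,"z":0,"roll":-0.12}
    - {"hand":0,"x":0,"y":0,"z":0,"roll":-0.12}
    - {"hand":0,"x":0,"y":0,"z":0,"roll":-0.12}
    - {"hand":0,"x":0,"y":0,"z":0,"roll":-0.12}
    - {"hand":0,"x":0,"y":0,"z":0,"roll":-0.12}

```text
clock: 4.83
tcp_pos: [0.5765, 0.1306, 0.0469]
orientation: [-0.0, 0.998, 0.061, -0.0]
ft_force: [-2.2, -0.2, 4.4]
gripper_width: 0.0117
grip_force: 30.0
```

Call:
servo_tool:
  rows:
    - {"hand":0,"x":0,"y":0,"z":0,"roll":-0.12}
    - {"hand":0,"x":0,"y":0,"z":0,"roll":-0.12}
    - {"hand":0,"x":0,"y":0,"z":0,"roll":0}
    - {"hand":0,"x":0,"y":0,"z":0,"roll":0}

```text
clock: 5.17
tcp_pos: [0.5765, 0.1303, 0.0469]
orientation: [0.0, 0.998, -0.056, -0.0]
ft_force: [-3.8, -0.7, 6.6]
gripper_width: 0.0117
grip_force: 30.0
```

Run:
```python
from h import *
s=state();q=s['orientation'];print(s['tcp_pos'],2*np.arctan2(q[2],q[1]),s['ft_force'],s['wrist_torque'],s['clock'])
```

```text
[0.57650334 0.13032931 0.04694541] -0.1124008387291844 [-3.83430748 -0.74804762  6.58334273] [ 0.00133758  0.62319317 -0.12722472] 5.1667
```

Call:
servo_tool:
  rows:
    - {"hand":45,"x":0,"y":0,"z":0,"roll":0}
    - {"hand":45,"x":0,"y":0,"z":0,"roll":0}
    - {"hand":45,"x":0,"y":0,"z":0,"roll":0}
    - {"hand":45,"x":0,"y":0,"z":20,"roll":0}
    - {"hand":45,"x":-10,"y":0,"z":35,"roll":0}
    - {"hand":45,"x":-10,"y":0,"z":35,"roll":0}
    - {"hand":45,"x":0,"y":0,"z":35,"roll":0}
    - {"hand":45,"x":0,"y":0,"z":20,"roll":0}

```text
clock: 5.83
tcp_pos: [0.5586, 0.1306, 0.1947]
orientation: [-0.0, 0.998, -0.056, 0.003]
ft_force: [1.0, -0.2, 0.2]
gripper_width: 0.0422
grip_force: 0.0
```

Run:
```python
from h import *
s=state();q=s['orientation'];print(s['tcp_pos'],2*np.arctan2(q[2],q[1]))
p,d=snap('wrist','w2.png');P=cloud('wrist',d,s)
for l in ['knob_grip','knob_nose','stud_tip','rest']: print(l,best(mark_of,l,'wrist'))
print('knobtop',rect(P,.055,.072,(.576,.131),.05)[:2])
print('rest',rect(P,.024,.036,(.58,.19),.13)[:2])
print('stud',rect(P,.05,.07,(.59,.25),.03)[:2])
p,d=snap('top');P=cloud('top',d)
print(best(mark_of,'stud_tip','top'),rect(P,.05,.07,(.59,.25),.03)[:2])
p,d=snap('scene');P=cloud('scene',d)
for l in ['stud_tip','rider_mark','pointer_tip']:print(best(mark_of,l,'scene'))
```

```text
[0.55857114 0.13055919 0.19473497] -0.11260768369518027
knob_grip [([0.5768, 0.1309, 0.054], 0.85)]
knob_nose [([0.6073, 0.1275, 0.052], 0.64)]
stud_tip [([0.5906, 0.2494, 0.065], 0.86)]
rest [([0.58, 0.192, 0.0024], 0.59)]
knobtop (481, [576.5, 130.5, 10.5, 45.0, 83.3])
rest (9536, [585.9, 189.7, 199.9, 83.0, 82.6])
stud (354, [591.3, 249.2, 20.7, 21.4, 74.0])
[([0.5371, -0.1801, -0.0022], 0.5)] (0, [0.0, 0.0, 0.0, 0.0, 0.0])
[([0.7131, -0.2619, 0.0036], 0.69), ([0.5913, 0.2493, 0.0585], 0.57)]
[]
[([0.5446, -0.1833, 0.0375], 0.58)]
```

View pics/w2.png

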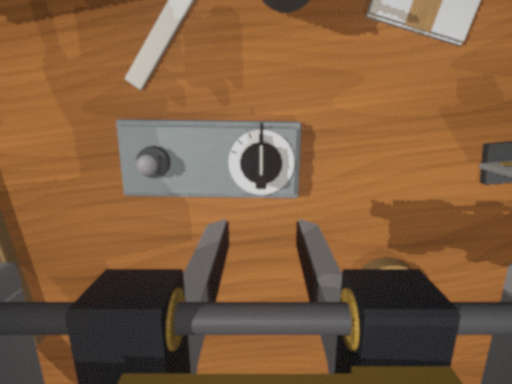

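Nose (about (262,137)) now lines up with the index line at (262,128). The bar is at -6.7° against -7.4° for the rest, so the knob value is about 1.29. Moving to the gauge handle.

Call:
servo_tool:
  rows:
    - {"hand":45,"x":0,"y":-12,"z":20,"roll":0.12}
    - {"hand":45,"x":0,"y":-24,"z":25,"roll":0.12}
    - {"hand":45,"x":0,"y":-24,"z":10,"roll":0.12}
    - {"hand":45,"x":0,"y":-24,"z":0,"roll":0.12}
    - {"hand":45,"x":-3,"y":-24,"z":0,"roll":0.12}
    - {"hand":45,"x":-3,"y":-24,"z":0,"roll":0.12}
    - {"hand":45,"x":-3,"y":-24,"z":0,"roll":0.12}
    - {"hand":45,"x":-3,"y":-24,"z":0,"roll":0.12}

```text
clock: 7.05
tcp_pos: [0.5449, -0.0508, 0.2452]
orientation: [-0.0, 0.91, 0.414, -0.0]
ft_force: [0.5, -1.1, 0.0]
gripper_width: 0.0422
grip_force: 0.0
```

Call:
servo_tool:
  rows:
    - {"hand":45,"x":-3,"y":-24,"z":0,"roll":0.12}
    - {"hand":45,"x":-3,"y":-24,"z":0,"roll":0.12}
    - {"hand":45,"x":-3,"y":-24,"z":0,"roll":0.12}
    - {"hand":45,"x":0,"y":-24,"z":0,"roll":0.12}
    - {"hand":45,"x":0,"y":-24,"z":0,"roll":0.12}
    - {"hand":45,"x":0,"y":-13,"z":0,"roll":0.1}
    - {"hand":45,"x":0,"y":0,"z":0,"roll":0}

```text
clock: 7.63
tcp_pos: [0.5361, -0.1854, 0.2448]
orientation: [0.0, 0.716, 0.698, -0.001]
ft_force: [-0.6, -0.1, -0.7]
gripper_width: 0.0421
grip_force: 0.0
```

Run:
```python
from h import *
s=state();q=s['orientation'];print(s['tcp_pos'],2*np.arctan2(q[2],q[1]))
p,d=snap('wrist','w3.png');P=cloud('wrist',d,s)
for l in ['gauge_handle','gauge','pointer_tip','rider_mark']: print(l,best(mark_of,l,'wrist'))
print('handle',rect(P,.185,.21,(.536,-.18),.06)[:2])
```

```text
[ 0.53607427 -0.18542435  0.24479499] 1.545242728703991
gauge_handle [([0.5396, -0.179, 0.1727], 0.8), ([0.5382, -0.186, -0.0018], 0.18)]
gauge [([0.5358, -0.1824, 0.0005], 0.82)]
pointer_tip []
rider_mark []
handle (1335, [538.5, -181.7, 41.1, 19.9, 89.2])
```

Call:
servo_tool:
  rows:
    - {"hand":45,"x":2,"y":3,"z":-25,"roll":0}
    - {"hand":45,"x":0,"y":0,"z":-25,"roll":0}
    - {"hand":45,"x":0,"y":0,"z":-25,"roll":0}
    - {"hand":45,"x":0,"y":0,"z":-14,"roll":0}
    - {"hand":25,"x":0,"y":0,"z":0,"roll":0}
    - {"hand":0,"x":0,"y":0,"z":0,"roll":0}
    - {"hand":0,"x":0,"y":0,"z":0,"roll":0}
    - {"hand":0,"x":0,"y":0,"z":0,"roll":0}

```text
clock: 8.55
tcp_pos: [0.539, -0.1797, 0.1581]
orientation: [0.001, 0.715, 0.699, 0.0]
ft_force: [-2.7, -0.1, -2.7]
gripper_width: 0.0201
grip_force: 30.1
```

Call:
servo_tool:
  rows:
    - {"hand":0,"x":0,"y":0,"z":0,"roll":0}
    - {"hand":0,"x":0,"y":0,"z":0,"roll":0}

```text
clock: 8.72
tcp_pos: [0.5391, -0.1799, 0.1581]
orientation: [0.001, 0.716, 0.699, 0.001]
ft_force: [0.3, 0.8, 5.1]
gripper_width: 0.02
grip_force: 30.0
```

Call:
servo_tool:
  rows:
    - {"hand":0,"x":0,"y":0,"z":15,"roll":0}
    - {"hand":0,"x":0,"y":0,"z":25,"roll":0}
    - {"hand":0,"x":0,"y":0,"z":30,"roll":-0.12}
    - {"hand":0,"x":5,"y":0,"z":35,"roll":-0.12}
    - {"hand":0,"x":10,"y":0,"z":35,"roll":-0.12}
    - {"hand":0,"x":10,"y":0,"z":35,"roll":-0.12}
    - {"hand":0,"x":10,"y":0,"z":35,"roll":-0.12}
    - {"hand":0,"x":10,"y":0,"z":30,"roll":-0.12}

```text
clock: 9.38
tcp_pos: [0.5833, -0.1796, 0.3989]
orientation: [0.001, 0.917, 0.399, 0.0]
ft_force: [0.5, 0.1, -3.0]
gripper_width: 0.0197
grip_force: 30.0
```

Call:
servo_tool:
  rows:
    - {"hand":0,"x":5,"y":0,"z":15,"roll":-0.12}
    - {"hand":0,"x":0,"y":0,"z":0,"roll":-0.1}
    - {"hand":0,"x":0,"y":0,"z":0,"roll":0}
    - {"hand":0,"x":0,"y":0,"z":0,"roll":0}
    - {"hand":0,"x":0,"y":0,"z":0,"roll":0}
    - {"hand":0,"x":0,"y":0,"z":0,"roll":0}

```text
clock: 9.88
tcp_pos: [0.5877, -0.1795, 0.4105]
orientation: [-0.001, 0.954, 0.299, -0.001]
ft_force: [-0.3, 0.4, -3.2]
gripper_width: 0.0199
grip_force: 30.0
```

Run:
```python
from h import *
s=state();q=s['orientation'];print(s['tcp_pos'],2*np.arctan2(q[2],q[1]),s['clock'])
p,d=snap('scene','s3.png')
for l in ['gauge_handle','gauge','pointer_tip','rider_mark']: print(l,best(mark_of,l,'scene'))
c=vision.calibration('scene');f=192/np.tan(np.radians(c['fovy'])/2);q=c['rotation']
X=R.from_quat(np.r_[q[1:],q[0]]).as_matrix().T@(s['tcp_pos']-[0,0,.08]-c['eye'])
u=int(c['cx']-f*X[0]/X[2]);v=int(c['cy']+f*X[1]/X[2]);print(u,v)
cv2.imwrite('pics/s3c.png',cv2.resize(p[max(v-52,0):v+52,u-70:u+70],None,fx=5,fy=5,interpolation=cv2.INTER_CUBIC))
```

```text
[ 0.58765506 -0.17953956  0.41053162] 0.6080737083995146 9.8833
gauge_handle [([0.5836, -0.1783, 0.4263], 0.56)]
gauge [([0.588, -0.1819, 0.2555], 0.9)]
pointer_tip [([0.5879, -0.1868, 0.2885], 0.51)]
rider_mark [([0.6137, -0.1708, 0.2911], 0.5), ([0.73, -0.0676, 0.0003], 0.29)]
230 165
```

View pics/s3c.png

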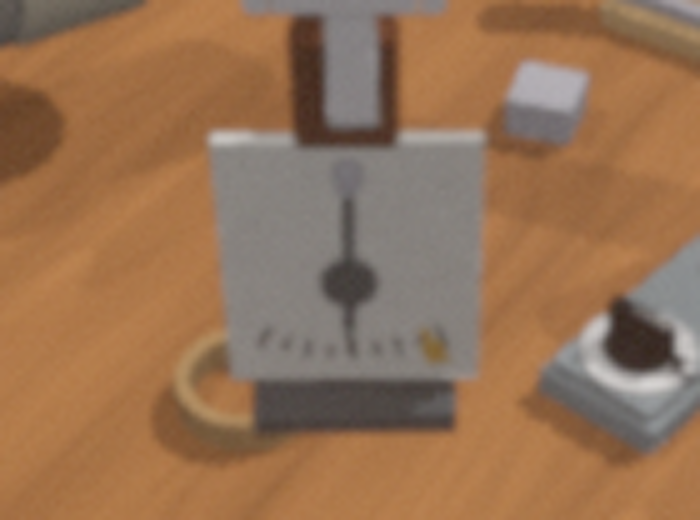

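Face is square to the camera. Pivot is at about (347,175), the pointer hangs to (352,352), and the rider is at about (432,345). I'll convert these to an angle.

Run:
```python
from h import *
c=vision.calibration('scene');f=192/np.tan(np.radians(c['fovy'])/2);q=c['rotation'];M=R.from_quat(np.r_[q[1:],q[0]]).as_matrix()
t=np.array([.5877,-.1795,.4105]);g=t+[0,0,.019-.177];yw=.608-1.561
ex=np.array([np.cos(yw),np.sin(yw),0]);ey=np.array([-np.sin(yw),np.cos(yw),0])
piv=g+[0,0,.130]+.011*ex
def pr(X):
    X=M.T@(X-c['eye']);return np.round([5*(c['cx']-f*X[0]/X[2]-160),5*(c['cy']+f*X[1]/X[2]-113)],1)
print('piv',pr(piv))
for r in [0,.12,.2,.24,.28,.32,.36]:
    print(r,pr(piv+.095*(np.sin(r)*ey-np.cos(r)*np.array([0,0,1]))))
p=cv2.imread('pics/s3.png')[113:217,160:300].astype(int)
yel=(p[...,2]-p[...,0]>45);yel[:60]=0;yel[75:]=0;yel[:,:78]=0;yel[:,95:]=0
v,u=np.nonzero(yel);w=(p[...,2]-p[...,0])[v,u];print(5*(u*w).sum()/w.sum()+2.5,5*(v*w).sum()/w.sum()+2.5,len(u))
```

```text
piv [351.6 183.5]
0 [356.9 355.8]
0.12 [383.1 354.3]
0.2 [400.4 352. ]
0.24 [408.9 350.5]
0.28 [417.4 348.7]
0.32 [425.7 346.7]
0.36 [434.  344.4]
434.33920704845815 349.35022026431716 15
```

Rider is at about 0.345 rad. The tool can't tilt, so I'll set one foot edge on the bench and pivot the gauge in the fingers.

Call:
servo_tool:
  rows:
    - {"hand":0,"x":0,"y":0,"z":-25,"roll":0}
    - {"hand":0,"x":0,"y":0,"z":-35,"roll":0}
    - {"hand":0,"x":0,"y":0,"z":-40,"roll":0}
    - {"hand":0,"x":0,"y":0,"z":-40,"roll":0}
    - {"hand":0,"x":0,"y":0,"z":-40,"roll":0}
    - {"hand":0,"x":0,"y":0,"z":-35,"roll":0}
    - {"hand":0,"x":0,"y":0,"z":-22,"roll":0}
    - {"hand":0,"x":0,"y":0,"z":-6,"roll":0}

```text
clock: 10.8
tcp_pos: [0.585, -0.1784, 0.1637]
orientation: [-0.003, 0.954, 0.299, -0.004]
ft_force: [-0.7, 0.2, -4.0]
gripper_width: 0.0199
grip_force: 30.0
```

Call:
servo_tool:
  rows:
    - {"hand":0,"x":0,"y":0,"z":-6,"roll":0}
    - {"hand":0,"x":0,"y":0,"z":-2,"roll":0}
    - {"hand":0,"x":0,"y":0,"z":-2,"roll":0}

```text
clock: 11.05
tcp_pos: [0.5895, -0.1803, 0.1603]
orientation: [0.001, 0.954, 0.299, 0.001]
ft_force: [-0.1, -0.2, -2.6]
gripper_width: 0.0198
grip_force: 30.0
```

Call:
servo_tool:
  rows:
    - {"hand":0,"x":0,"y":0,"z":-2,"roll":0}
    - {"hand":0,"x":0,"y":0,"z":-2,"roll":0}
    - {"hand":0,"x":0,"y":0,"z":0,"roll":0}

```text
clock: 11.3
tcp_pos: [0.5898, -0.1801, 0.1582]
orientation: [0.002, 0.954, 0.299, 0.002]
ft_force: [-0.7, 0.9, 5.4]
gripper_width: 0.0199
grip_force: 30.0
```

Call:
servo_tool:
  rows:
    - {"hand":0,"x":8.5,"y":6,"z":2,"roll":0}
    - {"hand":0,"x":8.5,"y":6,"z":1.5,"roll":0}
    - {"hand":0,"x":8.5,"y":6,"z":1,"roll":0}
    - {"hand":0,"x":8.5,"y":6,"z":0.5,"roll":0}
    - {"hand":0,"x":8.5,"y":6,"z":0,"roll":0}
    - {"hand":0,"x":8.5,"y":6,"z":-1,"roll":0}
    - {"hand":0,"x":0,"y":0,"z":0,"roll":0}

```text
clock: 11.88
tcp_pos: [0.6413, -0.1421, 0.1582]
orientation: [-0.0, 0.954, 0.3, 0.001]
ft_force: [0.3, -0.9, -3.4]
gripper_width: 0.02
grip_force: 30.0
```

Run:
```python
from h import *
s=state();print(s['tcp_pos'],s['ft_force'],s['wrist_torque'],s['clock'])
p,d=snap('scene','s4.png')
for l in ['gauge_handle','gauge','pointer_tip','rider_mark']: print(l,best(mark_of,l,'scene'))
c=vision.calibration('scene');f=192/np.tan(np.radians(c['fovy'])/2);q=c['rotation']
X=R.from_quat(np.r_[q[1:],q[0]]).as_matrix().T@(s['tcp_pos']-[0,0,.08]-c['eye'])
u=int(c['cx']-f*X[0]/X[2]);v=int(c['cy']+f*X[1]/X[2]);print(u,v)
cv2.imwrite('pics/s4c.png',cv2.resize(p[max(v-52,0):v+52,u-70:u+70],None,fx=5,fy=5,interpolation=cv2.INTER_CUBIC))
```

```text
[ 0.6412789  -0.14214298  0.15818728] [ 0.32946014 -0.90595831 -3.40271598] [-0.00938944 -0.1926419  -0.02391198] 11.8833
gauge_handle [([0.7661, 0.0826, 0.0004], 0.65), ([0.728, -0.0699, -0.0014], 0.33)]
gauge [([0.6394, -0.1443, 0.0034], 0.96)]
pointer_tip [([0.6538, -0.1449, 0.0386], 0.5)]
rider_mark []
258 240
```

View pics/s4c.png

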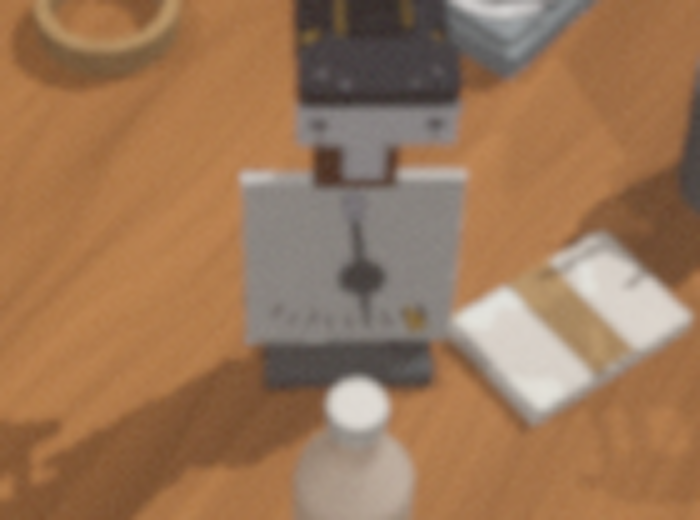

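The gauge slid upright on the bench without pivoting. I'll rock it over the fixed rest's far end edge instead, so the edge reaction levers it the right way.

Call:
servo_tool:
  rows:
    - {"hand":0,"x":0,"y":0,"z":25,"roll":0}
    - {"hand":0,"x":-5,"y":5,"z":35,"roll":0.118}
    - {"hand":0,"x":-10,"y":20,"z":30,"roll":0.118}
    - {"hand":0,"x":-10,"y":30,"z":20,"roll":0.118}
    - {"hand":0,"x":-10,"y":33,"z":10,"roll":0.118}
    - {"hand":0,"x":-5,"y":35,"z":0,"roll":0.118}
    - {"hand":0,"x":0,"y":35,"z":0,"roll":0.118}
    - {"hand":0,"x":0,"y":35,"z":0,"roll":0.118}

```text
clock: 12.8
tcp_pos: [0.5981, 0.0501, 0.2793]
orientation: [0.0, 0.753, 0.658, 0.0]
ft_force: [0.2, -0.8, -4.1]
gripper_width: 0.0201
grip_force: 30.0
```

Call:
servo_tool:
  rows:
    - {"hand":0,"x":0,"y":35,"z":0,"roll":0}
    - {"hand":0,"x":0,"y":35,"z":0,"roll":0}
    - {"hand":0,"x":0,"y":35,"z":0,"roll":0}
    - {"hand":0,"x":0,"y":35,"z":0,"roll":0}
    - {"hand":0,"x":0,"y":35,"z":0,"roll":0}
    - {"hand":0,"x":0,"y":35,"z":0,"roll":0}
    - {"hand":0,"x":0,"y":35,"z":0,"roll":0}
    - {"hand":0,"x":0,"y":28,"z":0,"roll":0}

```text
clock: 13.47
tcp_pos: [0.5985, 0.3245, 0.2784]
orientation: [-0.0, 0.754, 0.657, 0.0]
ft_force: [0.2, -0.3, -3.7]
gripper_width: 0.0198
grip_force: 30.0
```

Call:
servo_tool:
  rows:
    - {"hand":0,"x":0,"y":0,"z":0,"roll":0}
    - {"hand":0,"x":0,"y":0,"z":0,"roll":0}

```text
clock: 13.63
tcp_pos: [0.5986, 0.3232, 0.2778]
orientation: [0.0, 0.753, 0.657, -0.001]
ft_force: [0.2, -0.4, -4.2]
gripper_width: 0.0196
grip_force: 30.0
```

Run:
```python
from h import *
s=state();q=s['orientation'];print(s['tcp_pos'],s['ft_force'],2*np.arctan2(q[2],q[1]),s['clock'])
for c in ['scene','top']:
    snap(c)
    for l in ['gauge_handle','gauge','pointer_tip','rider_mark','knob_nose']: print(l,best(mark_of,l,c))
```

```text
[0.59860162 0.32323215 0.27783853] [ 0.17817494 -0.39389389 -4.22266526] 1.4349159420257214 13.6333
gauge_handle [([0.5956, 0.3231, 0.2931], 0.93)]
gauge [([0.602, 0.3261, 0.1229], 0.93)]
pointer_tip [([0.6115, 0.3472, 0.1582], 0.41)]
rider_mark [([0.5958, 0.3222, 0.2944], 0.19)]
knob_nose [([0.6068, 0.1256, 0.0531], 0.56)]
gauge_handle [([0.5987, 0.3219, 0.2951], 0.57)]
gauge [([0.6015, 0.3262, 0.1207], 0.81)]
pointer_tip []
rider_mark []
knob_nose [([0.6073, 0.1309, 0.0536], 0.53)]
```

Call:
servo_tool:
  rows:
    - {"hand":0,"x":2,"y":0,"z":-25,"roll":0}
    - {"hand":0,"x":0,"y":0,"z":-25,"roll":0}
    - {"hand":0,"x":0,"y":0,"z":-20,"roll":0}
    - {"hand":0,"x":0,"y":0,"z":-10,"roll":0}
    - {"hand":0,"x":0,"y":0,"z":-5,"roll":0}
    - {"hand":0,"x":0,"y":0,"z":-3,"roll":0}
    - {"hand":0,"x":0,"y":0,"z":-2,"roll":0}
    - {"hand":0,"x":0,"y":0,"z":0,"roll":0}

```text
clock: 14.9
tcp_pos: [0.6019, 0.3227, 0.1897]
orientation: [0.0, 0.754, 0.657, 0.001]
ft_force: [1.3, 0.2, -2.9]
gripper_width: 0.0195
grip_force: 30.0
```

Call:
servo_tool:
  rows:
    - {"hand":0,"x":0,"y":0,"z":-2,"roll":0}
    - {"hand":0,"x":0,"y":0,"z":-2,"roll":0}
    - {"hand":0,"x":1,"y":10,"z":-2,"roll":0}
    - {"hand":0,"x":1,"y":10,"z":-2.5,"roll":0}
    - {"hand":0,"x":0,"y":0,"z":0,"roll":0}

```text
clock: 15.32
tcp_pos: [0.6049, 0.3448, 0.1832]
orientation: [0.001, 0.754, 0.657, 0.004]
ft_force: [0.2, 1.8, 6.9]
gripper_width: 0.02
grip_force: 30.0
```

Call:
servo_tool:
  rows:
    - {"hand":0,"x":1,"y":10,"z":-3.5,"roll":0}
    - {"hand":0,"x":1,"y":9.5,"z":-4,"roll":0}
    - {"hand":0,"x":1,"y":9.5,"z":-4.5,"roll":0}
    - {"hand":0,"x":1,"y":9,"z":-5,"roll":0}
    - {"hand":0,"x":0,"y":0,"z":0,"roll":0}
    - {"hand":0,"x":0,"y":0,"z":0,"roll":0}

```text
clock: 15.82
tcp_pos: [0.6096, 0.3832, 0.1656]
orientation: [0.0, 0.754, 0.657, 0.005]
ft_force: [2.3, 4.4, 4.9]
gripper_width: 0.0198
grip_force: 30.0
```

Run:
```python
from h import *
s=state();q=s['orientation'];print(s['tcp_pos'],s['ft_force'],s['wrist_torque'],s['clock'])
for c in ['scene','top']:
    p,d=snap(c);P=cloud(c,d)
    for l in ['gauge_handle','gauge','pointer_tip','rider_mark','knob_nose']: print(l,best(mark_of,l,c))
    if c=='scene':
        cc=vision.calibration('scene');f=192/np.tan(np.radians(cc['fovy'])/2);q=cc['rotation']
        X=R.from_quat(np.r_[q[1:],q[0]]).as_matrix().T@(s['tcp_pos']-[0,0,.08]-cc['eye'])
        u=int(cc['cx']-f*X[0]/X[2]);v=int(cc['cy']+f*X[1]/X[2]);print(u,v)
        cv2.imwrite('pics/s5c.png',cv2.resize(p[max(v-52,0):v+52,u-70:u+70],None,fx=5,fy=5,interpolation=cv2.INTER_CUBIC))
```

```text
[0.60957243 0.38322405 0.16562061] [2.34171019 4.40364914 4.91348887] [ 0.92623161 -0.77658843  0.06191377] 15.8167
gauge_handle [([0.6092, 0.3801, 0.1847], 0.74)]
gauge [([0.6053, 0.3214, 0.0227], 0.61)]
pointer_tip [([0.6202, 0.3682, 0.0495], 0.37)]
rider_mark [([0.6099, 0.125, 0.0525], 0.56)]
knob_nose [([0.6066, 0.1258, 0.0544], 0.65), ([0.5916, 0.25, 0.0583], 0.4)]
334 133
gauge_handle [([0.6059, 0.3773, 0.1834], 0.62)]
gauge [([0.6039, 0.326, 0.0182], 0.75)]
pointer_tip [([0.7118, -0.2588, 0.0034], 0.51)]
rider_mark [([0.7112, -0.2585, 0.0068], 0.67)]
knob_nose [([0.6044, 0.1267, 0.0535], 0.54)]
```

View pics/s5c.png

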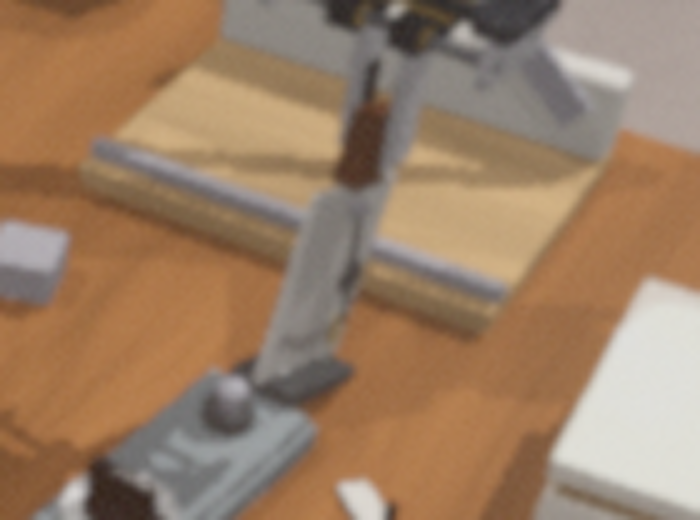

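The gauge pivoted to about 0.345 rad lean. Now I lift it, turn it to face the scene camera, and move above the stud.

Call:
servo_tool:
  rows:
    - {"hand":0,"x":0,"y":3,"z":15,"roll":0}
    - {"hand":0,"x":0,"y":0,"z":25,"roll":0}
    - {"hand":0,"x":0,"y":0,"z":30,"roll":-0.1}
    - {"hand":0,"x":5,"y":0,"z":5,"roll":-0.12}
    - {"hand":0,"x":5,"y":-10,"z":0,"roll":-0.12}
    - {"hand":0,"x":5,"y":-15,"z":0,"roll":-0.12}
    - {"hand":0,"x":5,"y":-20,"z":0,"roll":-0.12}
    - {"hand":0,"x":5,"y":-20,"z":0,"roll":-0.12}

```text
clock: 17.08
tcp_pos: [0.6311, 0.3168, 0.2367]
orientation: [0.0, 0.935, 0.356, -0.002]
ft_force: [-0.5, -1.2, -3.1]
gripper_width: 0.0199
grip_force: 30.0
```

Call:
servo_tool:
  rows:
    - {"hand":0,"x":5,"y":-20,"z":0,"roll":-0.12}
    - {"hand":0,"x":5,"y":-18,"z":0,"roll":-0.12}
    - {"hand":0,"x":3,"y":-7,"z":0,"roll":-0.06}
    - {"hand":0,"x":0,"y":0,"z":0,"roll":0}
    - {"hand":0,"x":0,"y":0,"z":0,"roll":0}
    - {"hand":0,"x":0,"y":0,"z":0,"roll":0}
    - {"hand":0,"x":0,"y":0,"z":0,"roll":0}
    - {"hand":0,"x":0,"y":0,"z":0,"roll":0}

```text
clock: 17.75
tcp_pos: [0.6447, 0.2741, 0.2379]
orientation: [-0.0, 0.976, 0.216, -0.0]
ft_force: [0.6, 0.9, -2.8]
gripper_width: 0.0198
grip_force: 30.0
```

Call:
servo_tool:
  rows:
    - {"hand":0,"x":0,"y":0,"z":0,"roll":0}
    - {"hand":0,"x":0,"y":0,"z":0,"roll":0}
    - {"hand":0,"x":0,"y":0,"z":0,"roll":0}
    - {"hand":0,"x":0,"y":0,"z":0,"roll":0}
    - {"hand":0,"x":0,"y":0,"z":0,"roll":0}
    - {"hand":0,"x":0,"y":0,"z":0,"roll":0}
    - {"hand":0,"x":0,"y":0,"z":0,"roll":0}
    - {"hand":0,"x":0,"y":0,"z":0,"roll":0}

```text
clock: 18.42
tcp_pos: [0.6452, 0.2733, 0.2381]
orientation: [0.0, 0.977, 0.215, 0.0]
ft_force: [-0.5, 0.0, -2.6]
gripper_width: 0.0199
grip_force: 30.0
```

```bash
cat >> h.py <<'E'
def look(f):
    s=state();q=s['orientation'];print(s['tcp_pos'],s['ft_force'],2*np.arctan2(q[2],q[1]),s['clock'])
    p,d=snap('scene')
    for l in ['gauge_handle','gauge','pointer_tip','rider_mark','stud_tip','knob_nose']: print(l,best(mark_of,l,'scene'))
    cc=vision.calibration('scene');fo=192/np.tan(np.radians(cc['fovy'])/2);q=cc['rotation']
    X=R.from_quat(np.r_[q[1:],q[0]]).as_matrix().T@(s['tcp_pos']-[0,0,.08]-cc['eye'])
    u=int(cc['cx']-fo*X[0]/X[2]);v=int(cc['cy']+fo*X[1]/X[2]);print(u,v)
    cv2.imwrite('pics/'+f,cv2.resize(p[max(v-42,0):v+42,u-60:u+50],None,fx=7,fy=7,interpolation=cv2.INTER_CUBIC))
    p,d=snap('top');P=cloud('top',d)
    for l in ['gauge','stud_tip','gauge_handle']: print(l,best(mark_of,l,'top'))
E
python3 -c "
from h import *
look('s6c.png')"
```

```text
[0.64519731 0.27327471 0.23810868] [-0.48411867  0.00981334 -2.64816918] 0.43272436017136395 18.4167
gauge_handle [([0.6385, 0.275, 0.2554], 0.63)]
gauge [([0.5909, 0.2473, 0.0937], 0.72)]
pointer_tip [([0.6311, 0.2547, 0.1225], 0.51)]
rider_mark []
stud_tip [([0.5898, 0.2515, 0.0606], 0.37), ([0.6066, 0.1239, 0.0547], 0.36)]
knob_nose [([0.61, 0.1286, 0.0521], 0.59)]
333 135
gauge [([0.5884, 0.2497, 0.0921], 0.63)]
stud_tip []
gauge_handle [([0.6382, 0.2722, 0.259], 0.78)]
```

View pics/s6c.png

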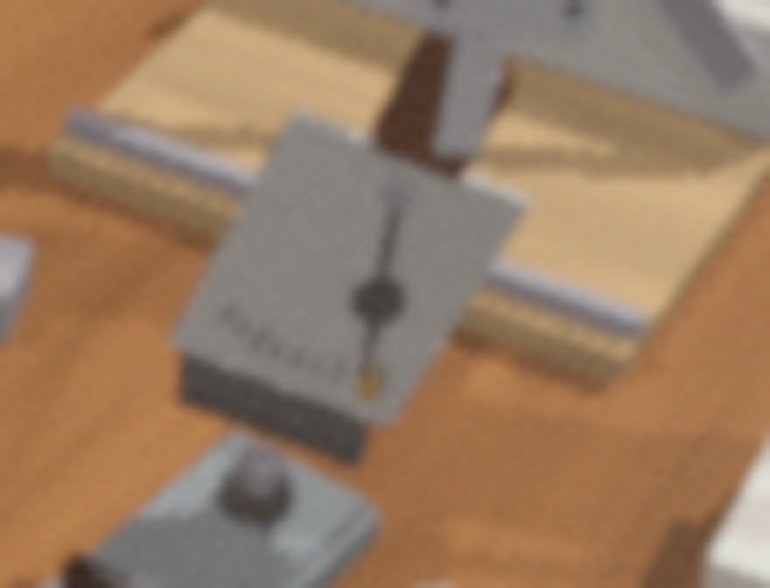

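Pointer (tip about (370,372)) runs straight onto the brass rider at (369,383). Lowering onto the stud.

Call:
servo_tool:
  rows:
    - {"hand":0,"x":3,"y":2,"z":-8,"roll":0}
    - {"hand":0,"x":0,"y":0,"z":-8,"roll":0}
    - {"hand":0,"x":0,"y":0,"z":-5,"roll":0}
    - {"hand":0,"x":0,"y":0,"z":-4,"roll":0}
    - {"hand":0,"x":0,"y":0,"z":-2,"roll":0}
    - {"hand":0,"x":0,"y":0,"z":-2,"roll":0}
    - {"hand":0,"x":0,"y":0,"z":-2,"roll":0}
    - {"hand":0,"x":0,"y":0,"z":0,"roll":0}

```text
clock: 19.63
tcp_pos: [0.6482, 0.2754, 0.2074]
orientation: [0.0, 0.977, 0.215, 0.0]
ft_force: [-0.2, -1.0, -1.5]
gripper_width: 0.02
grip_force: 30.0
```

Call:
servo_tool:
  rows:
    - {"hand":0,"x":0,"y":0,"z":0,"roll":0}
    - {"hand":0,"x":0,"y":0,"z":0,"roll":0}
    - {"hand":0,"x":0,"y":0,"z":0,"roll":0}
    - {"hand":0,"x":0,"y":0,"z":0,"roll":0}

```text
clock: 19.97
tcp_pos: [0.6483, 0.2754, 0.2075]
orientation: [0.0, 0.977, 0.215, 0.0]
ft_force: [-0.1, 0.1, -1.4]
gripper_width: 0.0199
grip_force: 30.0
```

```bash
python3 -c "
from h import *
print([np.round(state()['ft_force'],1)])
print(state()['tcp_pos'])"
```

```text
[array([-0.1,  0.1, -1.4])]
[0.64828493 0.27538183 0.20747884]
```

Call:
servo_tool:
  rows:
    - {"hand":0,"x":0,"y":0,"z":-2,"roll":0}
    - {"hand":0,"x":0,"y":0,"z":-2,"roll":0}
    - {"hand":0,"x":0,"y":0,"z":-1.5,"roll":0}
    - {"hand":0,"x":0,"y":0,"z":0,"roll":0}
    - {"hand":0,"x":0,"y":0,"z":0,"roll":0}
    - {"hand":0,"x":0,"y":0,"z":0,"roll":0}
    - {"hand":0,"x":0,"y":0,"z":0,"roll":0}
    - {"hand":0,"x":0,"y":0,"z":0,"roll":0}

```text
clock: 20.63
tcp_pos: [0.6485, 0.2754, 0.2019]
orientation: [0.0, 0.977, 0.215, 0.0]
ft_force: [-0.3, 0.3, 2.2]
gripper_width: 0.0201
grip_force: 30.0
```

Call:
servo_tool:
  rows:
    - {"hand":0,"x":0,"y":0,"z":0,"roll":0}
    - {"hand":0,"x":0,"y":0,"z":0,"roll":0}
    - {"hand":0,"x":0,"y":0,"z":0,"roll":0}
    - {"hand":0,"x":0,"y":0,"z":0,"roll":0}
    - {"hand":0,"x":0,"y":0,"z":0,"roll":0}
    - {"hand":0,"x":0,"y":0,"z":0,"roll":0}
    - {"hand":0,"x":0,"y":0,"z":0,"roll":0}
    - {"hand":0,"x":0,"y":0,"z":0,"roll":0}

```text
clock: 21.3
tcp_pos: [0.6484, 0.2754, 0.2017]
orientation: [-0.0, 0.977, 0.215, 0.0]
ft_force: [0.9, 0.1, 2.4]
gripper_width: 0.0197
grip_force: 30.0
```

```bash
python3 -c "
from h import *
look('s7c.png')"
```

```text
[0.64843506 0.27542264 0.20166258] [0.88479804 0.067909   2.36192665] 0.4328053853222428 21.3
gauge_handle [([0.6379, 0.2753, 0.2193], 0.83)]
gauge [([0.5956, 0.2499, 0.0561], 0.69), ([0.5751, 0.1309, 0.0525], 0.36)]
pointer_tip [([0.6318, 0.2596, 0.084], 0.62)]
rider_mark []
stud_tip [([0.3818, -0.0176, -0.0008], 0.33), ([0.7316, 0.2161, -0.0024], 0.29)]
knob_nose [([0.6091, 0.1234, 0.054], 0.61)]
332 145
gauge [([0.5913, 0.252, 0.053], 0.97)]
stud_tip []
gauge_handle [([0.6398, 0.2757, 0.2197], 0.72), ([0.5931, 0.2508, 0.0556], 0.57)]
```

View pics/s7c.png

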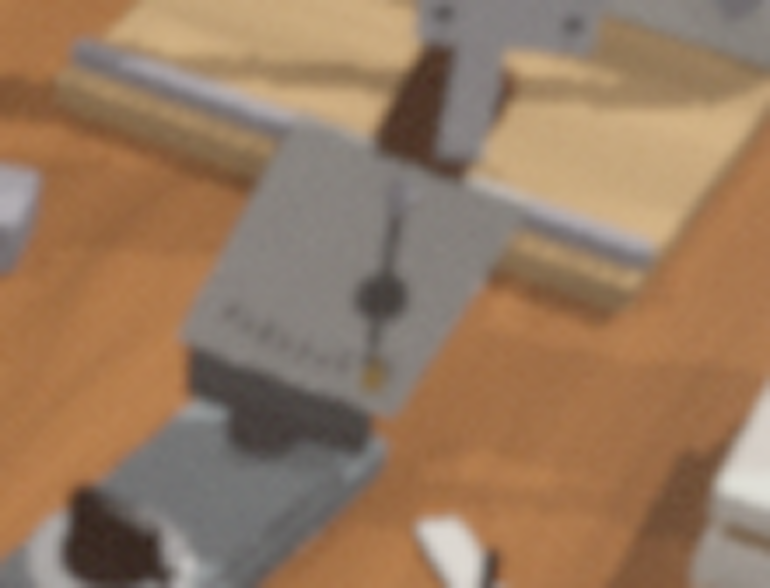

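The pointer ends on the rider at (372,375), the sole sits about 3 mm from the stud axis, and about 5.6 N on the stud means roughly 6 mm pressed. Handing in.

```bash
python3 -c "
from h import *
print(arm.job_done())"
```

```text
the job is handed in; nothing more can be done
None
```

I handed the job in, and no verdict came back. By my last measurements the knob was on its index line, the gauge was held on the stud at about 6 mm of press with its pointer on the rider, and none of my moves went near the bystanders, though I did not re-measure their positions.

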